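# Stand up a facade panel and hold the inspection torch on it

### The job

The loose wooden facade panel lying on its block is to be looked at on the architectural model: stand it upright on one of its short edges on the clear front strip of the model base and let go of it. Then draw the torch out of its slanted stand and hold it raised and level, the lens squarely facing the middle of the panel's broad face from about 10 cm away. Finish while still holding the torch there, the panel still standing and the other things on the bench left where they are.

Things in the scene. Friction and masses are not known exactly. Their poses are not given: they have to be found in the camera images.
- panel: loose facade panel of pale wood, a 110 x 55 x 18 mm board with eight dark painted windows on each broad face, 55 to 115 g. It starts lying flat, centred on its block. Origin at its centre (44 mm above the bench at the start); x along the 110 mm length, y the 55 mm width, z the 18 mm thickness. Both ends and both faces are alike: either end may be up, either face lit.
- block: fixed dark wooden block under the panel, 80 (x) x 36 (y) x 35 mm high, so 9.5 mm of the panel overhangs it at each long side and 15 mm at each end; origin at the centre of its underside, x along the panel's length, within 0.4 rad of straight ahead.
- model_base: fixed brown wooden slab, 200 (x) x 300 (y) x 50 mm high; origin at the centre of its underside, x away from the robot (turned up to 0.25 rad), z up. The rear part, from x = +25 mm on, carries a half-built model up to 132 mm above the bench; the front strip, x = -100 to +25 mm, is flat and clear but for a tiny tree at either end (x = -80, y = +-138 mm, 32 mm tall).
- torch: loose aluminium torch, 150 mm long, 100 to 200 g: round barrel 26 mm wide, 115 mm long, dark rings, then the lens head 34 mm wide, 35 mm long. Origin on its axis, 85 mm from the tail, 65 mm from the lens, near the centre of mass; x towards the lens. It starts lens up in its stand, 58-60 degrees above level, 55 mm deep, its origin 30 mm up the axis from the tube's mouth, 102 mm above the bench.
- torch_lens (a point): centre of the torch's lens, 65 mm from the torch's origin along its x; axes as the torch's.
- stand: fixed torch stand: dark steel foot 110 x 85 x 14 mm with a grey tube, 38 mm outer and 29 mm inner diameter, slanted 60 degrees above level towards the stand's +x, which points away from the robot (within 0.4 rad of straight ahead). The torch slides freely out along it. Origin at the centre of the foot's underside. Stand and block may change sides.
- stand_mouth (a point): centre of the tube's upper mouth on the stand, 76 mm above the bench.
- tape_roll: bystander: paper-coloured tape roll lying flat, 80 mm diameter, 19 mm high; origin at its underside.
- glue_bottle: bystander: white glue bottle, 50 mm diameter, 130 mm tall; origin at its underside.
- pencil_cup: bystander: dark steel cup, 72 mm diameter, 95 mm tall; origin at its underside.
- sanding_block: bystander: cork sanding block 70 x 110 x 30 mm; origin at its underside.
- offcut: bystander: plywood offcut lying flat, 90 x 140 x 9 mm; origin at its underside.
- weight: bystander: upright steel cylinder, 44 mm diameter, 50 mm tall; origin at its underside.
Not all that is in view belongs to the job. Leave any red look-alike of the torch alone.

How it is judged:
By the outcome, as a careful person would: the job done as asked, in the order asked, and still so for the second after the job is handed in, while the arm keeps its last pose, push and grip.
It also fails if it takes over 54 s, if anything falls off the work surface, if the arm or the gripper's body presses on something with over 40 N, if the wrist force passes 120 N, or if a joint passes its speed limit or range.

### The arm

A 6-joint arm with a two-finger parallel gripper is mounted at the origin on the work surface. World frame = base frame: x ahead of the robot, y to its left, z up, the work surface at z = 0. Lengths are in mm, angles in degrees, forces in N, time in s.
With the tool pointing down it reaches from about 350 to 850 mm from the base axis. Payload 8.1 kg.
Tool frame: the origin (TCP) lies midway between the tips of the shut fingers; the grasp point (between the pads) lies 19 mm behind it; z points along the fingers, y is the line along which they close (so a half turn about z gives the same grasp; the last joint's range is limited). The gripper opens to 85 mm and grips with 20 to 120 N. Pads are 22 mm wide; open, the fingers measure 114 mm over their backs; the gripper's body (76 mm by 85 mm) begins 54 mm behind the grasp point. The pads swing forward as they close: fully open they stand 13 mm farther back than shut.
Start: joints at [-81.669, 7.471, 85.268, -0, 87.261, -4.893], TCP at [137.274, -584.09, 197.792] pointing down, gripper open.
Joint ranges: [-169.43, 169.43], [-51.17, 129.36], [1.28, 143.12], [-76.62, 256.62], [0, 156.53], [-152.29, 152.29]. Speed limits (degrees/s): [136.94, 136.94, 159.86, 180, 180, 180].

### API

Orientations are given as [roll, pitch, yaw] about the fixed x, y, z axes, in that order (R = Rz(yaw) Ry(pitch) Rx(roll)).
In Python, from bench import sense, snapshot, order, finder gives the robot as it stands.
- The arm moves only by the tool send_rows, never from a script. Its argument "steps" is a list of rows, each a list of 2 entries, a list of its own where there are three numbers: the shift along the world's x, y, z in units of 30 mm (1.0 is 30 mm), then the turn, a rotation vector about the world's x, y, z in rad. In form: [[[dx, dy, dz], [wx, wy, wz]], ...]. A call has 1 to 10 rows; each row is the pose to reach, as a shift and turn from the pose commanded when the call began; what a row does not reach only later rows make up. A row lasts 1/8 s, in which the tool goes at most 62.5 mm and 10.7 degrees, less where a joint would pass 70% of its speed; a pose out of reach is approached as far as the arm can. A call with a gripper value outside its range is refused whole. "fingers" is the closure, from 0 (fully open) to 1 (shut), set as the call begins (left out, the last holds). The fingers move at their own pace and stop on an object; "squeeze" is the grip in N (left out, the last holds). Time passes only in rows, so rows that repeat a pose let the fingers close. It gives the time, the measured TCP pose, the force, the opening and the grip force at its end, in the units of the state.
- sense(): the state, without advancing time (a new reading comes with each control period).
- snapshot(name): name is "scene" or "top" or "wrist"; returns a dict with "img" (420x560x3 uint8, red, green, blue), "K" (3x3 intrinsics, pixels), "pose" (4x4, takes a point from camera to world coordinates). Camera axes: x right, y up, looking along -z (the intrinsics and any distortion apply to the point x, -y, -z); pixel columns grow to the right and rows downward; lengths in mm; the calibration is good to about 2 mm. A picture is of the moment at which its call begins. There is no depth.
- order.hand_in(): hands the job in; it is judged then, once.
Trained networks look in the newest picture that a camera, given by its name, has taken for a name from the list of things; names that differ only in an ending like _2 or _b are one class to them, and where a whole thing is asked for, a point or a joint stands for the part that bears it (a point fixed in the world has none). Each returns a list of dicts, best first, with "confidence" (0 to 1); they miss things now and then, are a little off and sometimes report something else, mostly with a low value. They report only what shows in the picture. A call takes as long as a camera call. They do not tell look-alikes from the thing itself.
- finder.find_in(label, camera): "box" ([left, top, width, height] as shares, 0 to 1, of the picture: columns of its width, rows of its height, round what is visible of it).
- finder.trace(label, camera): "mask" (420x560 bool, what is visible of it) and "box" ([left, top, width, height] as shares, 0 to 1, of the picture: columns of its width, rows of its height, round what is visible of it).
- finder.pinpoint(label, camera): "at" ([column, row] as shares, 0 to 1, of the picture: columns of its width, rows of its height: a listed point, or the origin of a listed thing).
The state is a dict: "time": time; "joint_pos": joint angles; "qd": joint speeds; "joint_efforts": joint torques, N m; "tool_pos": TCP position; "tcp_rot": TCP orientation; "ft_force": force on the tool from outside, world axes, zero at the start; "wrist_torque": the same for the moment, N m; "finger_gap": finger opening in mm; "grip_force": force on a finger pad.
Only numpy, scipy, OpenCV 4.12 (cv2) and the standard library are available. Lean on these libraries where they do the work, as an engineer would, in place of code of your own. Each camera call takes 0.05 s, during which the arm holds its last target. There are 200 camera calls.

## Working session

There is one attempt and no reset: what is moved stays moved. The work goes in short steps, Python scripts to look and compute and a tool call to move; the robot and the scene stay as the last step left them, time stands still between calls to the robot, and variables do not carry over. Pictures are saved under pics/ and viewed, at most 10 in all, crops included, and the job is handed in when it is done.

Besides the shell and the picture viewer there is one more tool, called after "Call:" as name(argument=value, ...), one argument or row to a line, values as JSON. send_rows: Moves the arm, as the interface text tells. Its arguments: {"type":"object","properties":{"steps":{"type":"array"},"fingers":{"type":"number"},"squeeze":{"type":"number"}},"required":["steps"]}

```bash
mkdir -p pics; cat > h.py <<'E'
import numpy as np, cv2
from bench import sense, snapshot, order, finder
def snap(n,f=None):
    s=snapshot(n)
    if f: cv2.imwrite('pics/'+f,cv2.cvtColor(s['img'],cv2.COLOR_RGB2BGR))
    return s
def ray(s,uv,):
    x=np.linalg.solve(s['K'],[uv[0],uv[1],1]); d=s['pose'][:3,:3]@np.array([x[0],-x[1],-x[2]])
    return s['pose'][:3,3],d
def atz(s,uv,z):
    o,d=ray(s,uv); return o+d*(z-o[2])/d[2]
def proj(s,P):
    c=np.linalg.inv(s['pose'])@np.append(P,1); p=s['K']@np.array([c[0],-c[1],-c[2]]); return p[:2]/p[2]
def tri(rs):
    A=np.zeros((3,3));b=np.zeros(3)
    for o,d in rs:
        d=d/np.linalg.norm(d);M=np.eye(3)-np.outer(d,d);A+=M;b+=M@o
    return np.linalg.solve(A,b)
E
cat > m.py <<'E'
from h import *
np.set_printoptions(precision=1,suppress=True)
S={n:snap(n,n+'0.png') for n in('scene','top')}
for n in S: print(n,S[n]['pose'],S[n]['K'][0,0], [k for k in S[n]])
for l in ['panel','block','model_base','torch','torch_lens','stand_mouth','stand','tape_roll','glue_bottle','pencil_cup','sanding_block','offcut','weight']:
    r=[]
    for n in S:
        f=finder.pinpoint(l,n); 
        for q in f[:2]:
            uv=np.array(q['at'])*[560,420]; print(l,n,round(q['confidence'],2),uv,'z0:',atz(S[n],uv,0))
        if f: r.append(ray(S[n],np.array(f[0]['at'])*[560,420]))
    if len(r)==2: print('   tri',tri(r))
E
python3 m.py
```

```text
scene [[  -0.3   -0.5    0.8 1684.8]
 [   0.9   -0.2    0.3  557.3]
 [  -0.     0.8    0.5  903.9]
 [   0.     0.     0.     1. ]] 494.3444249530229 ['img', 'K', 'pose']
top [[   0.     1.    -0.1  386.3]
 [  -1.     0.    -0.   112.9]
 [  -0.     0.1    1.  1543.7]
 [   0.     0.     0.     1. ]] 429.8175869888697 ['img', 'K', 'pose']
panel scene 0.61 [177.3 196.5] z0: [ 382.4 -336.1    0. ]
panel scene 0.55 [174.6 189.5] z0: [ 340.9 -371.6    0. ]
panel top 0.77 [410.7 225.8] z0: [ 467.6 -326.2    0. ]
   tri [ 459.2 -298.6   53.1]
block scene 0.58 [174.8 209.1] z0: [ 460.3 -300.6    0. ]
model_base top 0.61 [328.6 165.9] z0: [682.4 -31.6   0. ]
torch scene 0.61 [331.2 222. ] z0: [364.3 231.3   0. ]
torch top 0.62 [137.8 247.1] z0: [381.9 652.4   0. ]
torch top 0.6 [245.1 213.6] z0: [505.9 268.9   0. ]
   tri [456.4 423.9 166.8]
torch_lens scene 0.7 [330.4 212.5] z0: [309.2 213.5   0. ]
torch_lens scene 0.2 [382.9 217.8] z0: [285.  386.4   0. ]
torch_lens top 0.56 [148.5 261.5] z0: [330.8 612.2   0. ]
torch_lens top 0.51 [236.7 196.3] z0: [568.4 300.3   0. ]
   tri [406.9 400.  158
[... 525 characters left out ...]
tape_roll top 0.57 [292.4 242.4] z0: [404.1  97.6   0. ]
   tri [404.8  95.7   1.6]
glue_bottle top 0.69 [200.6 164.5] z0: [683.7 434.    0. ]
pencil_cup top 0.86 [441.  166.5] z0: [ 683.7 -438.4    0. ]
sanding_block scene 0.56 [383.1 218. ] z0: [285.8 387.2   0. ]
sanding_block top 0.87 [210.2 272.1] z0: [295.3 390.    0. ]
   tri [295.7 388.6   6.5]
offcut scene 0.71 [177.1 186.1] z0: [ 315.6 -376.     0. ]
offcut top 0.83 [429.1 261.7] z0: [ 340.1 -390.     0. ]
offcut top 0.32 [242.6 213. ] z0: [508.1 278.    0. ]
   tri [ 336.  -374.9   13.4]
weight scene 0.76 [224.1 214.1] z0: [ 434.2 -124.2    0. ]
weight top 0.49 [357.1 234.9] z0: [ 433.1 -134.2    0. ]
   tri [ 431.5 -130.6   -2.5]
```

View pics/scene0.png

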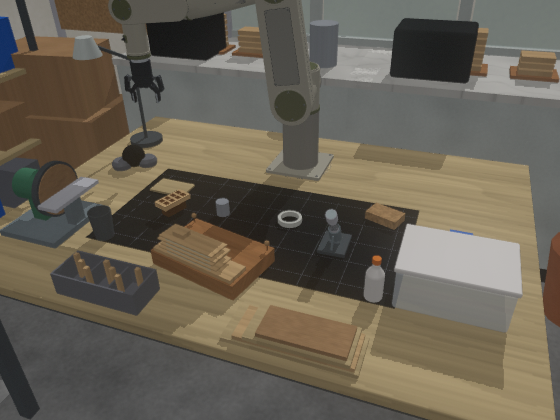

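View pics/top0.png

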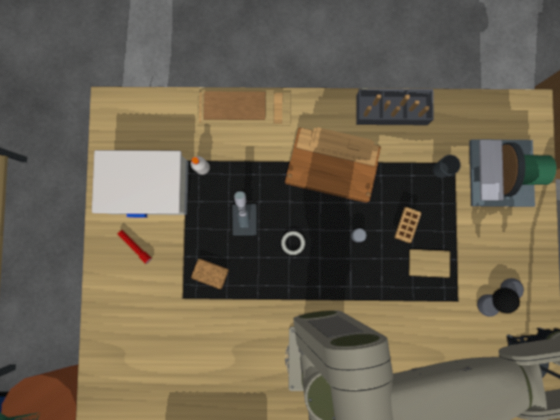

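The scene view shows the panel at about (173,200), the torch in its stand at (331,225), the base at (213,255) and the weight at (223,208). The top view shows the panel at (408,225), stand and torch at (243,212), base at (335,165), and the red decoy at (135,247). Next I'll get the yaws from the masks.

```bash
cat > m2.py <<'E'
from h import *
np.set_printoptions(precision=1,suppress=True)
s=snap('top')
def rect(l,z,near=None):
    for q in finder.trace(l,'top')[:2]:
        m=q['mask'].astype(np.uint8); v,u=np.nonzero(m)
        P=np.array([atz(s,(a,b),z)[:2] for a,b in zip(u,v)],np.float32)
        (c,sz,a)=cv2.minAreaRect(P); print(l,round(q['confidence'],2),np.array(c),np.array(sz),round(a,1),'n',len(u)); print(cv2.boxPoints((c,sz,a)))
rect('panel',53);rect('model_base',50);rect('stand',14);rect('torch',100)
st=sense(); print(st)
E
python3 m2.py
python3 - <<'E'
import cv2
i=cv2.imread('pics/top0.png');a=cv2.resize(i[115:275,180:465],None,fx=2.7,fy=2.7,interpolation=cv2.INTER_CUBIC);cv2.imwrite('pics/c.png',a)
E
```

```text
panel 0.93 [ 470.3 -298.8] [ 61.9 113.2] 71.2 n 568
[[ 406.7 -309.8]
 [ 513.9 -346.4]
 [ 533.9 -287.8]
 [ 426.7 -251.2]]
panel 0.69 [538.5 278.5] [83.  37.1] 21.5 n 193
[[493.1 280.6]
 [506.6 246.1]
 [583.9 276.5]
 [570.3 311. ]]
model_base 0.7 [687.2 -41.5] [303.1 223.6] 77.0 n 5234
[[ 544.2 -164. ]
 [ 762.  -214.3]
 [ 830.3   81.1]
 [ 612.4  131.4]]
model_base 0.41 [674.1 429.2] [68.4 47.3] 45.7 n 236
[[633.3 421.3]
 [667.2 388.3]
 [714.9 437.2]
 [681.1 470.2]]
stand 0.65 [485.5 273. ] [107.4  82.3] 0.9 n 619
[[431.2 313.3]
 [432.4 231. ]
 [539.8 232.6]
 [538.6 314.9]]
torch 0.76 [530.9 275.6] [77.4 29.8] 12.2 n 174
[[489.9 282. ]
 [496.2 252.9]
 [571.8 269.3]
 [565.5 298.4]]
torch 0.59 [385.  631.4] [144.5  30.4] 46.4 n 346
[[324.2 589.5]
 [346.2 568.5]
 [445.8 673.2]
 [423.8 694.2]]
{'time': 1.65, 'joint_pos': array([-81.7,   7.5,  85.3,  -0. ,  87.3,  -4.9]), 'qd': array([-0.1, -0. , -0. , -0.1,  0. , -0. ]), 'joint_efforts': array([  0. , -56.9, -50.1,  -0. ,   0. ,  -0. ]), 'tool_pos': array([ 137.3, -584.1,  197.8]), 'tcp_rot': array([-180. ,    0. ,   13.2]), 'ft_force': array([ 0.3,  0.5, -1. ]), 'wrist_torque': array([-0.,  0., -0.]), 'grip_force': 0.0, 'finger_gap': 85.46808317462758}
```

View pics/c.png

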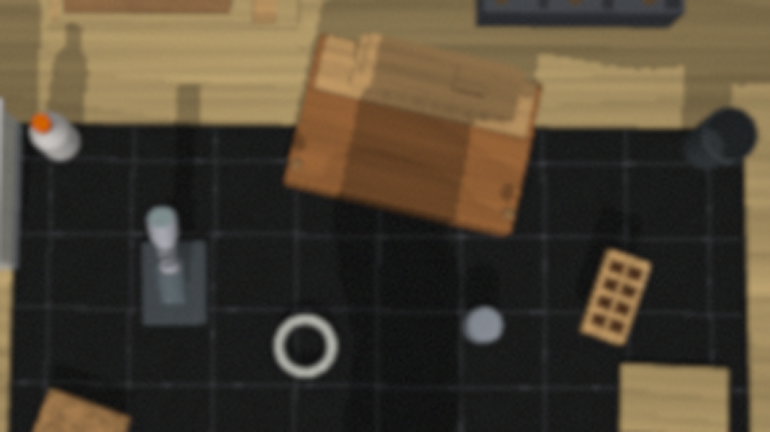

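The crop shows the panel at crop (617,297), the front strip clear with small trees at its ends, and the stand and torch at (168,270). I'll go above the panel now.

```bash
cat >> h.py <<'E'
from scipy.spatial.transform import Rotation as Ro
def Rtool(yaw,tilt,elev=0): # tool down, yaw (deg), tilt>0: points back toward -x of yaw frame
    return Ro.from_euler('z',yaw,degrees=True)*Ro.from_euler('y',tilt,degrees=True)*Ro.from_euler('x',180,degrees=True)
def cmd(R,p,cur=None):
    st=cur or sense(); R0=Ro.from_euler('xyz',st['tcp_rot'],degrees=True)
    print('shift',np.round((np.array(p)-st['tool_pos'])/30,3),'rv',np.round((R*R0.inv()).as_rotvec(),3))
E
python3 -c "
from h import *
cmd(Rtool(-18.8,0),(470,-299,200)); cmd(Rtool(-18.8,45),(470,-299,170))"
```

```text
shift [11.091  9.503  0.074] rv [-0.    -0.    -0.559]
shift [11.091  9.503 -0.926] rv [ 0.039  0.794 -0.53 ]
```

Call:
send_rows(
  steps=[
    [[1.6,1.35,0],[0,0,-0.08]],
    [[3.2,2.7,0],[0,0,-0.16]],
    [[4.8,4.1,0],[0,0,-0.24]],
    [[6.4,5.5,0],[0,0,-0.32]],
    [[8,6.9,0],[0,0,-0.4]],
    [[9.6,8.2,0],[0,0,-0.48]],
    [[11.1,9.5,0],[0,0,-0.56]],
    [[11.1,9.5,0],[0,0,-0.56]],
  ],
)

```text
time: 2.65
tool_pos: [473.2, -295.6, 197.8]
tcp_rot: [-179.9, -0.0, -18.6]
ft_force: [-0.1, 0.7, 0.9]
finger_gap: 85.5
grip_force: 0.0
```

```bash
python3 -c "
from h import *
s=sense();print(s['joint_pos'],s['tool_pos'],s['tcp_rot']);cmd(Rtool(-18.8,45),(470,-299,170))
w=snap('wrist','w1.png')
print(w['pose'])
v=finder.trace('panel','wrist')
for q in v[:2]:
    b,a=np.nonzero(q['mask']);P=np.array([atz(w,t,53)[:2] for t in zip(a,b)],np.float32);print(q['confidence'],cv2.minAreaRect(P))
"
```

```text
[-3.73121499e+01  9.49388606e-01  9.21104682e+01  6.76066674e-02
  8.69275761e+01  7.12870532e+01] [ 473.15446577 -295.64105563  197.79739304] [-1.79940090e+02 -3.35599380e-02 -1.86028368e+01]
shift [-0.105 -0.112 -0.927] rv [ 0.251  0.745 -0.003]
[[-3.19351906e-01  9.05634815e-01  2.78998104e-01  5.43876894e+02]
 [-9.47636194e-01 -3.05214549e-01 -9.39666015e-02 -3.20603588e+02]
 [ 5.48545255e-05 -2.94397115e-01  9.55683178e-01  3.74094286e+02]
 [ 0.00000000e+00  0.00000000e+00  0.00000000e+00  1.00000000e+00]]
0.85 ((468.7859191894531, -302.0352478027344), (55.32422637939453, 111.37288665771484), 70.58065795898438)
```

View pics/w1.png

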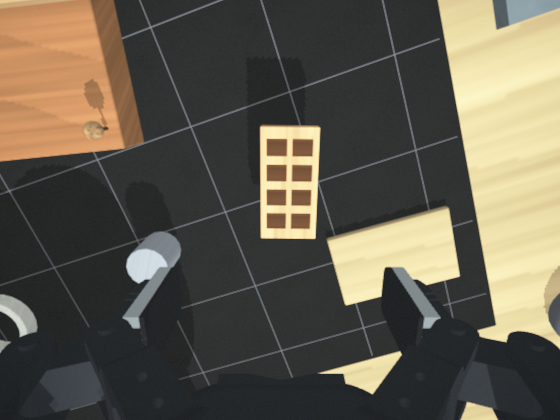

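The wrist picture shows the panel clear at (290,182), 55 x 111 mm as expected, with its centre near (469,-301) and yaw about -19.2 degrees. I'll tilt back 45 degrees above it.

```bash
cat >> h.py <<'E'
def grasp_tcp(G,R,back): return np.array(G)+back*R.apply([0,0,1])
def pk(z=44):
    R=Rtool(-19.2,45); u=np.array([np.cos(np.radians(-19.2)),np.sin(np.radians(-19.2)),0])
    return R,grasp_tcp(np.array([469,-301,z])+12*u,R,24)
E
python3 -c "
from h import *
R,p=pk(124);print(p);cmd(R,p)"
```

```text
[ 464.30591799 -299.3653477   107.02943725]
shift [-0.21  -0.028 -3.023] rv [ 0.255  0.742 -0.008]
```

Call:
send_rows(
  steps=[
    [[0,0,-0.4],[0.05,0.14,0]],
    [[-0.05,0,-0.9],[0.1,0.28,0]],
    [[-0.1,0,-1.4],[0.15,0.42,0]],
    [[-0.15,0,-2],[0.2,0.57,0]],
    [[-0.2,0,-2.6],[0.24,0.7,0]],
    [[-0.2,0,-3],[0.255,0.742,-0.008]],
    [[-0.2,0,-3],[0.255,0.742,-0.008]],
  ],
)

```text
time: 3.62
tool_pos: [462.3, -299.7, 104.5]
tcp_rot: [-180.0, 45.3, -19.4]
ft_force: [-0.4, -0.1, -0.4]
finger_gap: 85.3
grip_force: 0.0
```

```bash
python3 -c "
from h import *
w=snap('scene');s=sense();print(s['joint_pos'].round(2),s['tool_pos'],s['tcp_rot']);R,p=pk(44);print(p);cmd(R,p)
w=snap('wrist')
for q in finder.trace('panel','wrist')[:2]:
    b,a=np.nonzero(q['mask']);P=np.array([atz(w,t,53)[:2] for t in zip(a,b)],np.float32);print(q['confidence'],cv2.minAreaRect(P))
# fit
"
```

```text
[-31.9   52.33  47.52 -10.68 124.02  75.11] [ 463.20382585 -300.06240735  106.77569578] [179.92771014  45.02674451 -19.451262  ]
[ 464.30591799 -299.3653477    27.02943725]
shift [ 0.037  0.023 -2.658] rv [ 0.001 -0.001  0.003]
0.74 ((474.19268798828125, -304.0735778808594), (55.233890533447266, 125.77336120605469), 70.29376983642578)
```

Call:
send_rows(
  steps=[
    [[0,0,-0.9],[0,0,0]],
    [[0,0,-1.8],[0,0,0]],
    [[0,0,-2.65],[0,0,0]],
    [[0,0,-2.65],[0,0,0]],
    [[0,0,-2.65],[0,0,0]],
  ],
)

```text
time: 4.4
tool_pos: [464.3, -299.1, 28.4]
tcp_rot: [179.9, 45.0, -19.4]
ft_force: [-0.9, -0.1, 1.5]
finger_gap: 85.6
grip_force: 0.0
```

Call:
send_rows(
  steps=[
    [[0,0,0],[0,0,0]],
    [[0,0,0],[0,0,0]],
    [[0,0,0],[0,0,0]],
    [[0,0,0],[0,0,0]],
    [[0,0,0],[0,0,0]],
  ],
  fingers=1,
  squeeze=50,
)

```text
time: 5.03
tool_pos: [465.3, -299.6, 29.9]
tcp_rot: [179.8, 44.8, -19.4]
ft_force: [3.4, -1.0, 6.1]
finger_gap: 50.0
grip_force: 50.6
```

```bash
cat > fit.py <<'E'
from h import *
from scipy.optimize import least_squares
s=sense();print(s['joint_pos'].round(2).tolist(),s['tool_pos'].tolist(),s['tcp_rot'],s['finger_gap'],s['grip_force'],s['ft_force'])
D=[([-81.669,7.471,85.268,0,87.261,-4.893],[137.274,-584.09,197.792]),
([-37.3121,.94939,92.1105,.0676,86.9276,71.287],[473.154,-295.641,197.797]),
([-31.9,52.33,47.52,-10.68,124.02,75.11],[463.204,-300.062,106.776]),
(s['joint_pos'],s['tool_pos'])]
def fk(q,p,sg):
    d1,a1,a2,a3,L,e,d6=p; q=np.radians(q)
    R=lambda ax,t:Ro.from_euler(ax,t)
    A=R('z',q[0]);B=A*R('y',q[1]);C=B*R('y',q[2]);W=C*R('z',sg*q[3])*R('y',q[4])
    return A.apply([a1,e,0])+[0,0,d1]+B.apply([0,0,a2])+C.apply([a3,0,L])+W.apply([0,0,d6])
for sg in(1,-1):
    r=least_squares(lambda p:np.ravel([fk(q,p,sg)-x for q,x in D])+0,[200,0,373,0,549,51,250]);print(sg,r.x.round(1),r.fun.round(1))
E
python3 fit.py
```

```text
[-31.75, 57.1, 48.26, -10.05, 118.37, 76.38] [465.324067503807, -299.61998311193787, 29.92954462652385] [179.81012984  44.79268029 -19.43479241] 50.02136572832826 50.598222613334656 [ 3.37079404 -1.02084067  6.13944935]
1 [318.2   0.  369.1  61.7 553.4  51.2 398.3] [ 0.  0. -0. -0. -0. -0.  0. -0.  0. -0.  0. -0.]
-1 [ 160.8 -336.4 -217.1  -80.   923.2   37.6 -220.2] [-18.8  34.1   3.7  15.9 -29.5  -3.3  20.2   3.6  -2.2  -0.7  16.6   1.8]
```

```bash
cat > ik.py <<'E'
from h import *
from scipy.optimize import least_squares
p=[318.2,0,369.1,61.7,553.4,51.2,398.3]
lo=np.array([-169.43,-51.17,1.28,-76.62,0,-152.29]);hi=-lo.copy();hi=np.array([169.43,129.36,143.12,256.62,156.53,152.29])
def fkR(q):
    d1,a1,a2,a3,L,e,d6=p;q=np.radians(q);R=lambda ax,t:Ro.from_euler(ax,t)
    A=R('z',q[0]);B=A*R('y',q[1]);C=B*R('y',q[2]);W=C*R('z',q[3])*R('y',q[4])
    x=A.apply([a1,e,0])+[0,0,d1]+B.apply([0,0,a2])+C.apply([a3,0,L])+W.apply([0,0,d6])
    return x,W*R('z',q[5]+np.pi/2)   # sign checked below
def ik(R,x,q0):
    def f(q):
        X,Q=fkR(q);return np.r_[(X-x)/100,(Q*R.inv()).as_rotvec()]
    r=least_squares(f,np.clip(q0,lo+.1,hi-.1),bounds=(lo,hi));return r.x,np.abs(r.fun).max()
if __name__=='__main__':
    np.set_printoptions(precision=1,suppress=True)
    s=sense();q=s['joint_pos'];print(fkR(q)[1].as_euler('xyz',degrees=True),s['tcp_rot'])
E
python3 ik.py; cat > plan.py <<'E'
from ik import *
np.set_printoptions(precision=1,suppress=True)
s=sense();q0=s['joint_pos'];Rk=Ro.from_euler('xyz',s['tcp_rot'],degrees=True);Pc=np.array([469,-301,44])
def place(yaw,z,xy=(646,-32)):
    Rrel=Ro.from_euler('z',yaw,degrees=True)*Ro.from_euler('y',-90,degrees=True)*Ro.from_euler('z',19.3,degrees=True)
    return Rrel*Rk, np.array([*xy,z])+Rrel.apply(s['tool_pos']-Pc)
if __name__=='__main__':
    for yaw in(-13,-30,0,-50,40):
        for z in(107,180):
            R,x=place(yaw,z); b=min((ik(R,x,g) for g in(q0,[0,0,100,0,30,90],[0,0,110,90,20,0],[0,0,110,180,20,-90],[0,-20,120,-60,30,120])),key=lambda t:t[1]);print(yaw,z,x,b)
E
python3 plan.py
```

```text
[179.8  44.8 -19.4] [179.8  44.8 -19.4]
-13 107 [659.7 -35.1 103.1] (array([ -3.3, -14.4, 129.7, -19.7,  21.1, 115.4]), np.float64(1.9895196601282807e-15))
-13 180 [659.7 -35.1 176.1] (array([ -3.3, -21.6, 126.8, -13.7,  30.7, 108.8]), np.float64(1.7266188478970436e-14))
-30 107 [658.2 -39.  103.1] (array([  5. ,  -8.1, 123. , -41.5,  34.1, 152.3]), np.float64(0.029311020974933336))
-30 180 [658.2 -39.  176.1] (array([  7.1, -13.8, 120.7, -40.1,  41.8, 150.3]), np.float64(9.825473767932637e-15))
0 107 [660.1 -31.9 103.1] (array([-12.5, -15.8, 130.8,  23.7,  22.2,  59.1]), np.float64(8.526512829121202e-16))
0 180 [660.1 -31.9 176.1] (array([-12.5, -22.9, 127.8,  16.8,  31.7,  66.8]), np.float64(4.263256414560601e-15))
-50 107 [655.1 -42.7 103.1] (array([  4.9,  -1.4, 112. , -31.2,  47.9, 152.3]), np.float64(0.1748933245869516))
-50 180 [655.1 -42.7 176.1] (array([  7. ,  -5.7, 109. , -32.5,  55.3, 152.3]), np.float64(0.15081951419952289))
40 107 [656.7 -22.9 103.1] (array([-31. ,   2.3, 114.3,  51.9,  58.4,  -7.5]), np.float64(7.474909580196254e-14))
40 180 [656.7 -22.9 176.1] (array([-31. ,  -3.9, 111.9,  48.3,  63.9,   0. ]), np.float64(2.1316282072803006e-14))
```

```bash
cat > pl2.py <<'E'
from plan import *
R,x=place(-13,200);cmd(R,x,s)
R,x=place(-13,107);cmd(R,x,s);print(x)
E
python3 pl2.py
```

```text
shift [6.5 8.8 5.5] rv [-0.4 -1.5  0.1]
shift [6.5 8.8 2.4] rv [-0.4 -1.5  0.1]
[659.7 -35.1 103.1]
```

Call:
send_rows(
  steps=[
    [[0,0,0.5],[0,0,0]],
    [[0,0,1.5],[0,0,0]],
    [[0,0,3],[0,0,0]],
    [[0,0,4.5],[0,0,0]],
    [[0,0,5],[0,0,0]],
  ],
)

```text
time: 5.65
tool_pos: [465.8, -300.0, 184.1]
tcp_rot: [179.7, 44.5, -19.5]
ft_force: [0.2, 0.0, -0.3]
finger_gap: 49.9
grip_force: 51.9
```

```bash
sed -i "s/^s=sense().*/s={'tool_pos':np.array([465.324,-299.62,29.93]),'tcp_rot':[179.81,44.793,-19.435]};q0=sense()['joint_pos'];Rk=Ro.from_euler('xyz',s['tcp_rot'],degrees=True);Pc=np.array([469,-301,44])/" plan.py
cat > pl2.py <<'E'
from plan import *
np.set_printoptions(precision=3,suppress=True)
R,x=place(-13,200);cmd(R,x)
rv=(R*Rk.inv()).as_rotvec();c=sense()
for k in range(0,10):
    f=k/9;X=np.array(c['tool_pos'])*(1-f)+x*f; q0,e=ik(Ro.from_rotvec(f*rv)*Rk,X,q0);print(q0.round(0),round(e,3))
E
python3 pl2.py
```

```text
shift [6.466 8.832 0.399] rv [-0.435 -1.505  0.088]
[-32.  49.  44. -12. 130.  74.] 0.0
[-30.  39.  54.  -7. 121.  77.] 0.0
[-28.  29.  64.  -4. 111.  79.] 0.0
[-26.  19.  74.  -1. 101.  81.] 0.0
[-24.  10.  83.   1.  91.  83.] 0.0
[-21.   1.  93.   2.  81.  85.] 0.0
[-18.  -7. 102.   2.  70.  87.] 0.0
[-14. -14. 111.   1.  58.  91.] 0.0
[ -9. -20. 119.  -3.  46.  97.] 0.0
[ -3. -23. 126. -13.  33. 108.] 0.0
```

Call:
send_rows(
  steps=[
    [[0.7,0.95,0.05],[-0.047,-0.163,0.009]],
    [[1.4,1.95,0.1],[-0.095,-0.33,0.019]],
    [[2.1,2.95,0.15],[-0.144,-0.498,0.029]],
    [[2.8,3.95,0.2],[-0.192,-0.665,0.039]],
    [[3.55,4.95,0.25],[-0.241,-0.833,0.049]],
    [[4.3,5.95,0.3],[-0.29,-1.0,0.058]],
    [[5.0,6.95,0.35],[-0.338,-1.17,0.068]],
    [[5.75,7.9,0.4],[-0.387,-1.338,0.078]],
    [[6.47,8.83,0.4],[-0.435,-1.505,0.088]],
    [[6.47,8.83,0.4],[-0.435,-1.505,0.088]],
  ],
)

```text
time: 6.9
tool_pos: [654.1, -31.3, 183.8]
tcp_rot: [179.9, -44.4, -12.7]
ft_force: [-0.7, 0.4, -0.9]
finger_gap: 50.0
grip_force: 51.9
```

```bash
cat > pl3.py <<'E'
from plan import *
s1=snap('scene','sc2.png');s1=snap('scene');print(sense()['finger_gap'],sense()['tcp_rot'],sense()['tool_pos'])
cmd(*place(-13,107))
i=s1['img'][190:330,120:320];cv2.imwrite('pics/sc2c.png',cv2.resize(cv2.cvtColor(i,4),None,fx=4,fy=4,interpolation=2))
E
python3 pl3.py
```

```text
49.692540949594786 [179.9 -44.6 -12.9] [657.6 -33.8 190. ]
shift [ 0.1 -0.  -2.9] rv [-0. -0. -0.]
```

View pics/sc2c.png

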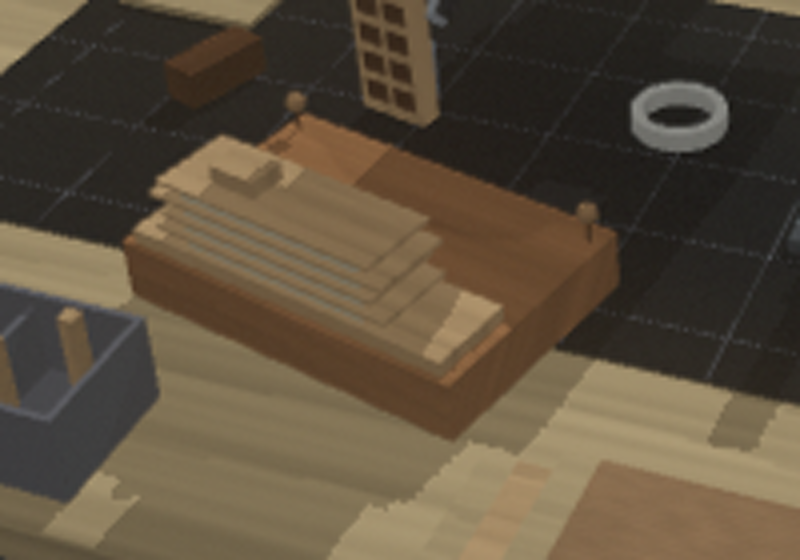

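The panel is held upright above the front strip (crop about (395,60)), which is clear. I'll lower it.

Call:
send_rows(
  steps=[
    [[0.03,0,-0.8],[0,0,0]],
    [[0.03,0,-1.6],[0,0,0]],
    [[0.03,0,-2.2],[0,0,0]],
    [[0.03,0,-2.6],[0,0,0]],
    [[0.03,0,-2.75],[0,0,0]],
    [[0.03,0,-2.75],[0,0,0]],
    [[0.03,0,-2.75],[0,0,0]],
  ],
)

```text
time: 7.88
tool_pos: [660.0, -34.3, 109.0]
tcp_rot: [180.0, -44.8, -13.0]
ft_force: [-0.3, -0.2, -0.7]
finger_gap: 49.7
grip_force: 52.1
```

```bash
cat > pl4.py <<'E'
from plan import *
sn=snap('scene');se=sense();print(se['tool_pos'],se['tcp_rot'],se['ft_force'])
cmd(*place(-13,105))
# panel corners by finder
for q in finder.trace('panel','scene')[:1]:
    b,a=np.nonzero(q['mask']);print(q['confidence'],'lowest row',b.max(),a[b==b.max()])
Rb=Ro.from_euler('z',-13,degrees=True)
for dx in(-9,9):
  for dy in(-27,27):print(dx,dy,proj(sn,np.array([646,-32,50])+Rb.apply([dx,dy,0])))
i=sn['img'][150:270,160:320];cv2.imwrite('pics/p4.png',cv2.resize(cv2.cvtColor(i,4),None,fx=5,fy=5,interpolation=2))
E
python3 pl4.py
```

```text
[659.9 -34.3 109. ] [180.  -44.8 -13. ] [ 0.6 -0.1  0.1]
shift [-0.  -0.  -0.3] rv [-0. -0. -0.]
0.59 lowest row 244 [226 227]
-9 -27 [214.6 237.8]
-9 27 [228.9 243.5]
9 -27 [210.7 240.9]
9 27 [225.  246.6]
```

View pics/p4.png

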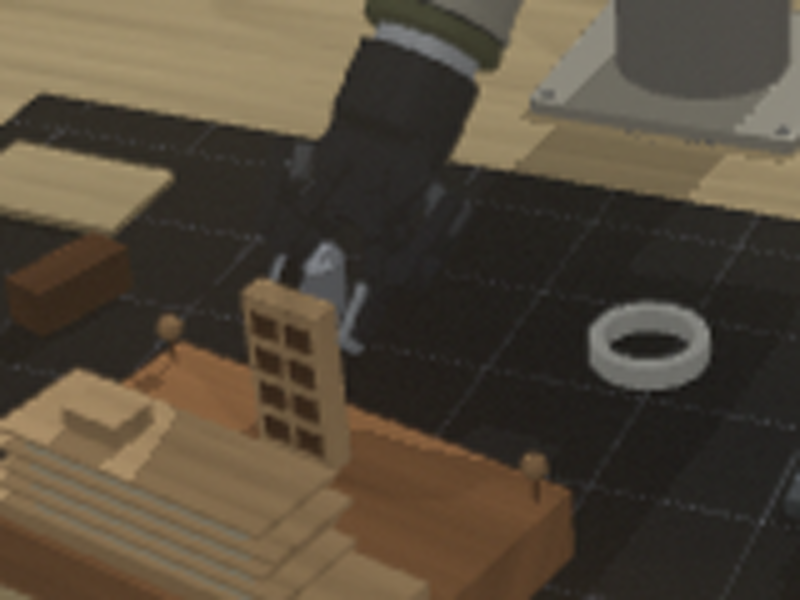

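Only the panel hangs above the strip, upright, with its lower edge at crop (330,470). I'll lower it gently until contact.

Call:
send_rows(
  steps=[
    [[0,0,-0.1],[0,0,0]],
    [[0,0,-0.2],[0,0,0]],
    [[0,0,-0.2],[0,0,0]],
  ],
)

```text
time: 8.35
tool_pos: [659.8, -34.2, 102.4]
tcp_rot: [180.0, -44.8, -13.0]
ft_force: [0.2, -0.2, 1.6]
finger_gap: 50.0
grip_force: 52.1
```

Call:
send_rows(
  steps=[
    [[0,0,-0.05],[0,0,0]],
    [[0,0,-0.05],[0,0,0]],
  ],
)

```text
time: 8.6
tool_pos: [660.7, -34.4, 102.4]
tcp_rot: [-180.0, -45.0, -13.0]
ft_force: [-2.0, -1.0, 5.8]
finger_gap: 50.1
grip_force: 52.5
```

Call:
send_rows(
  steps=[
    [[0,0,-0.05],[0,0,0]],
    [[0,0,-0.05],[0,0,0]],
  ],
)

```text
time: 8.85
tool_pos: [661.7, -34.5, 102.4]
tcp_rot: [-180.0, -45.1, -13.0]
ft_force: [-2.1, -1.5, 10.3]
finger_gap: 49.8
grip_force: 53.3
```

Call:
send_rows(
  steps=[
    [[0,0,0.03],[0,0,0]],
    [[0,0,0.03],[0,0,0]],
    [[0,0,0.03],[0,0,0]],
    [[0,0,0.03],[0,0,0]],
    [[0,0,0.03],[0,0,0]],
  ],
  fingers=0,
)

```text
time: 9.48
tool_pos: [659.2, -34.1, 99.5]
tcp_rot: [180.0, -44.7, -13.0]
ft_force: [-0.7, -0.8, 0.8]
finger_gap: 85.5
grip_force: 0.0
```

Call:
send_rows(
  steps=[
    [[-0.46,0.11,0.47],[0,0,0]],
    [[-1.15,0.27,1.17],[0,0,0]],
    [[-2.0,0.46,2.05],[0,0,0]],
    [[-3.0,0.7,3.1],[0,0,0]],
    [[-4.0,0.9,4.1],[0,0,0]],
    [[-4.0,0.9,4.1],[0,0,0]],
  ],
)

```text
time: 10.22
tool_pos: [539.5, -6.6, 222.2]
tcp_rot: [179.9, -44.6, -12.9]
ft_force: [0.7, 0.4, 0.2]
finger_gap: 85.4
grip_force: 0.0
```

```bash
cat > m3.py <<'E'
from h import *
np.set_printoptions(precision=1,suppress=True)
S={n:snap(n) for n in('scene','wrist','top')}
print(sense()['tool_pos'],sense()['tcp_rot'],sense()['joint_pos'])
def best(l,n):
    f=finder.pinpoint(l,n);return [(round(q['confidence'],2),np.array(q['at'])*[560,420]) for q in f[:3]]
for l in('panel','torch','torch_lens','stand_mouth','stand'):
    for n in S:print(l,n,best(l,n))
w=S['wrist']['img'];cv2.imwrite('pics/w5.png',np.hstack([cv2.cvtColor(w,4),cv2.resize(cv2.cvtColor(S['scene']['img'][170:260,185:245],4),(240,420))[:, :]]))
E
python3 m3.py
```

```text
[540.3  -7.1 223. ] [180.  -44.8 -13. ] [  1.1 -51.1 139.3 -13.2  48.6 108.9]
panel scene [(0.83, array([222.1, 224.2])), (0.24, array([332.7, 223.5])), (0.23, array([171.4, 209. ]))]
panel wrist [(0.59, array([278.8, 186.2]))]
panel top [(0.77, array([333.6, 170. ])), (0.57, array([292.8, 241.9]))]
torch scene [(0.72, array([332.4, 223.3])), (0.42, array([174.7, 210.7]))]
torch wrist []
torch top [(0.68, array([239.7, 206. ])), (0.68, array([137.7, 248.3]))]
torch_lens scene [(0.63, array([329.7, 214.6]))]
torch_lens wrist []
torch_lens top [(0.54, array([147.5, 260.6])), (0.52, array([235.6, 195.9]))]
stand_mouth scene [(0.91, array([330.9, 225.9])), (0.21, array([215.9, 259. ]))]
stand_mouth wrist []
stand_mouth top [(0.97, array([243.3, 213.2]))]
stand scene [(0.94, array([333., 243.]))]
stand wrist []
stand top [(0.77, array([243.2, 220.5]))]
```

View pics/w5.png

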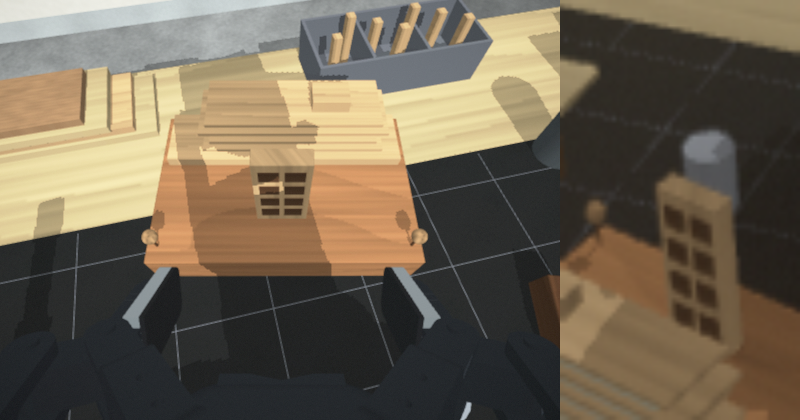

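The wrist view shows the panel standing at (281,190) with one broad face square to the robot. The scene inset shows it upright. Now I'll measure the panel and torch.

```bash
cat > m4.py <<'E'
from h import *
np.set_printoptions(precision=1,suppress=True)
S={n:snap(n) for n in('scene','wrist','top')}
def px(l,n,near):
    f=[np.array(q['at'])*[560,420] for q in finder.pinpoint(l,n)]; f=[a for a in f if np.hypot(*(a-near))<25]; return f[0] if f else None
P={}
for l,a,b in(('torch_lens',(330,214),(236,196)),('torch',(332,222),(241,207)),('stand_mouth',(331,227),(242,213)),('stand',(332,243),(243,221))):
    A=px(l,'scene',a);B=px(l,'top',b)
    if A is not None and B is not None:
        P[l]=tri([ray(S['scene'],A),ray(S['top'],B)]);print(l,P[l])
for q in finder.trace('panel','wrist')[:1]:
    c=cv2.findContours(q['mask'].astype(np.uint8),0,1)[0];c=max(c,key=len);a=cv2.approxPolyDP(c,4,True)[:,0];print(a.tolist())
    b,u=np.nonzero(q['mask']);print(u.min(),u.max(),b.min(),b.max())
    bot=[(x,b[u==x].max()) for x in range(u.min()+4,u.max()-4)]; 
    L=atz(S['wrist'],bot[0],50);Rr=atz(S['wrist'],bot[-1],50);print('bottom front edge',L,Rr,np.degrees(np.arctan2(*(L-Rr)[:2])))
    cu=np.mean([t[0] for t in bot]);print('front mid',atz(S['wrist'],(cu,np.mean([t[1] for t in bot])),50))
E
python3 m4.py
```

```text
torch_lens [556.9 280.5 157.8]
torch [521.6 273.  112.5]
stand_mouth [499.4 267.9  80. ]
[[250, 148], [256, 217], [304, 218], [312, 149]]
249 312 148 218
bottom front edge [669.5  -5.   50. ] [638.9 -62.   50. ] 28.26868964648318
front mid [636.1 -29.6  50. ]
```

```bash
cat > ck.py <<'E'
from ik import *
np.set_printoptions(precision=0,suppress=True)
q0=sense()['joint_pos'];gs=[q0,[25,-20,125,10,30,90],[25,0,100,0,60,90],[0,20,90,0,100,90]]
G=np.array([520,273,102.])
for t in(-45,-38,-30):
    for dz in(0,40,90):
        R=Rtool(12,t);x=grasp_tcp(G+[0,0,dz],R,20);b=min((ik(R,x,g) for g in gs),key=lambda v:v[1]);print('pick',t,dz,b[0],round(b[1],3))
    for bk in(40,80):
        R=Rtool(12,t);x=grasp_tcp(G,R,20-bk);b=min((ik(R,x,g) for g in gs),key=lambda v:v[1]);print('back',t,bk,b[0],round(b[1],3))
    R=Rtool(-13,t+59);x=grasp_tcp([476,7.5,105],R,20);b=min((ik(R,x,g) for g in gs),key=lambda v:v[1]);print('final',t,b[0],round(b[1],3))
E
python3 ck.py
```

```text
pick -45 0 [ 31. -23. 138. -33.  25. 134.] 0.0
pick -45 40 [ 31. -28. 136. -27.  31. 128.] 0.0
pick -45 90 [ 31. -32. 134. -23.  37. 122.] 0.0
back -45 40 [ 33. -32. 141. -29.  32. 130.] 0.0
back -45 80 [ 35. -42. 143. -26.  39. 128.] 0.0
final -45 [-7.  7. 99.  2. 88. 96.] 0.0
pick -38 0 [ 30. -20. 132. -20.  33. 121.] 0.0
pick -38 40 [ 30. -24. 130. -17.  38. 118.] 0.0
pick -38 90 [ 30. -27. 127. -15.  44. 115.] 0.0
back -38 40 [ 31. -28. 134. -18.  39. 120.] 0.0
back -38 80 [ 32. -35. 135. -17.  45. 119.] 0.0
final -38 [-7. 15. 92.  2. 94. 96.] 0.0
pick -30 0 [ 28. -15. 125. -12.  42. 112.] 0.0
pick -30 40 [ 28. -18. 123. -11.  47. 111.] 0.0
pick -30 90 [ 28. -21. 120. -10.  53. 110.] 0.0
back -30 40 [ 28. -21. 126. -11.  47. 112.] 0.0
back -30 80 [ 29. -27. 126. -11.  53. 112.] 0.0
final -30 [ -7.  23.  84.   3. 102.  95.] 0.0
```

```bash
cat > wp.py <<'E'
from ik import *
np.set_printoptions(precision=1,suppress=True)
s=sense();q=s['joint_pos']
W=[(Rtool(0,-22),[535,110,230]),(Rtool(12,-38),np.array([466,261.5,173]))]
R0=Ro.from_euler('xyz',s['tcp_rot'],degrees=True);x0=s['tool_pos']
for R,x in W:
    cmd(R,x,s)
    for f in(.25,.5,.75,1):
        q,e=ik(Ro.from_rotvec(f*(R*R0.inv()).as_rotvec())*R0,x0+(x-x0)*f,q);print(q,round(e,3))
    R0,x0=R,np.array(x)
E
python3 wp.py
```

```text
shift [-0.2  3.9  0.2] rv [0.  0.4 0.2]
[  3.2 -44.7 133.2 -10.6  53.7 106.1] 0.0
[  5.1 -38.3 127.   -8.1  58.8 103.6] 0.0
[  6.9 -31.7 120.6  -5.7  63.9 101.3] 0.0
[  8.6 -25.1 114.2  -3.4  69.1  99.2] 0.0
shift [-2.5  9.  -1.7] rv [0.  0.1 0.4]
[ 13.8 -30.5 120.6  -4.9  64.3 102. ] 0.0
[ 19.6 -35.1 126.3  -7.4  59.6 105.9] 0.0
[ 26.2 -38.7 131.5 -11.4  54.8 111.2] 0.0
[ 33.4 -40.8 135.9 -17.   50.1 118.3] 0.0
```

```bash
sed -i 's/precision=1/precision=3/' wp.py; python3 wp.py | grep shift
```

```text
shift [-0.163  3.902  0.247] rv [0.046 0.395 0.224]
shift [-2.463  8.952 -1.653] rv [0.002 0.119 0.436]
```

Call:
send_rows(
  steps=[
    [[-0.04,0.9,0.06],[0.012,0.13,0.056]],
    [[-0.1,2.2,0.15],[0.03,0.27,0.14]],
    [[-0.16,3.9,0.25],[0.046,0.395,0.224]],
    [[-0.6,5.1,-0.1],[0.037,0.34,0.27]],
    [[-1.1,6.4,-0.6],[0.025,0.27,0.33]],
    [[-1.7,7.6,-1.0],[0.014,0.2,0.38]],
    [[-2.2,8.5,-1.4],[0.006,0.15,0.42]],
    [[-2.46,8.95,-1.65],[0.002,0.119,0.436]],
    [[-2.46,8.95,-1.65],[0.002,0.119,0.436]],
    [[-2.46,8.95,-1.65],[0.002,0.119,0.436]],
  ],
)

```text
time: 12.98
tool_pos: [466.6, 261.4, 174.0]
tcp_rot: [-180.0, -38.0, 12.0]
ft_force: [-0.0, -0.7, 0.5]
finger_gap: 85.2
grip_force: 0.0
```

```bash
cat > m5.py <<'E'
from h import *
np.set_printoptions(precision=1,suppress=True)
w=snap('wrist','w6.png');print(sense()['tool_pos'],sense()['tcp_rot'],sense()['joint_pos'])
for l in('torch_lens','torch','stand_mouth'):
    for q in finder.pinpoint(l,'wrist')[:2]:
        z={'torch_lens':157.7,'torch':102,'stand_mouth':76}[l];uv=np.array(q['at'])*[560,420];print(l,round(q['confidence'],2),uv,atz(w,uv,z))
for q in finder.trace('torch','wrist')[:1]:
    print(q['confidence'],q['box']);b,a=np.nonzero(q['mask'])
    for r in range(b.min(),b.max(),8):print(r,a[b==r].min(),a[b==r].max())
E
python3 m5.py
```

```text
[466.9 261.2 174.2] [-179.9  -38.    11.9] [ 33.3 -40.7 135.8 -16.9  50.2 118.2]
torch_lens 0.83 [291.1 127. ] [551.3 271.3 157.7]
stand_mouth 0.78 [278.5 233. ] [499.  269.5  76. ]
0.67 [0.4659, 0.2783, 0.0971, 0.3036]
117 280 291
125 267 310
133 265 313
141 265 311
149 264 310
157 264 309
165 263 308
173 265 306
181 267 300
189 266 299
197 266 299
205 265 297
213 265 295
221 265 293
229 263 292
237 264 291
```

View pics/w6.png

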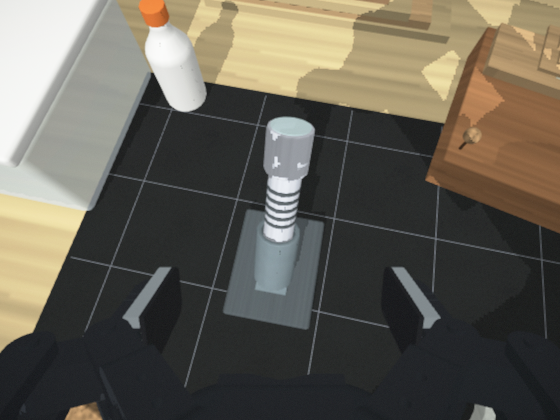

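The wrist view shows the torch upright in its stand: lens at (290,128), tube mouth at (278,232), with clear space on both sides. Its yaw is about 2 degrees and its origin near (516.5,270,102).

```bash
cat > wp2.py <<'E'
from ik import *
np.set_printoptions(precision=3,suppress=True)
s=sense();q=s['joint_pos'];R=Rtool(2,-38);G=[518,270.3,104.5]
for bk in(60,0):
    x=grasp_tcp(G,R,20-bk);cmd(R,x,s);q,e=ik(R,x,q);print(q,e,x)
E
python3 wp2.py
```

```text
shift [ 0.887  0.282 -1.259] rv [-0.001  0.    -0.173]
[ 38.241 -26.284 130.89  -29.73   47.218 141.211] 9.947598300641402e-15 [493.389 269.441 136.02 ]
shift [ 2.117  0.325 -2.835] rv [-0.001  0.    -0.173]
[ 34.993 -16.194 128.843 -32.394  38.739 143.425] 1.6464468899357598e-10 [530.306 270.73   88.74 ]
```

Call:
send_rows(
  steps=[
    [[0.4,0.15,-0.6],[0,0,-0.09]],
    [[0.89,0.28,-1.26],[0,0,-0.173]],
    [[0.89,0.28,-1.26],[0,0,-0.173]],
    [[1.3,0.29,-1.8],[0,0,-0.173]],
    [[1.7,0.31,-2.3],[0,0,-0.173]],
    [[2.0,0.32,-2.7],[0,0,-0.173]],
    [[2.12,0.325,-2.83],[0,0,-0.173]],
    [[2.12,0.325,-2.83],[0,0,-0.173]],
    [[2.12,0.325,-2.83],[0,0,-0.173]],
  ],
)

```text
time: 14.35
tool_pos: [529.9, 271.4, 89.3]
tcp_rot: [-179.9, -38.0, 2.0]
ft_force: [-0.6, 0.3, -0.2]
finger_gap: 85.2
grip_force: 0.0
```

```bash
cat > m6.py <<'E'
from h import *
np.set_printoptions(precision=1,suppress=True)
w=snap('wrist','w7.png');s=snap('scene');print(sense()['tool_pos'],sense()['tcp_rot'],sense()['ft_force'])
cv2.imwrite('pics/w7.png',np.hstack([cv2.cvtColor(w['img'],4)[:,140:420],cv2.resize(cv2.cvtColor(s['img'][165:265,280:380],4),(420,420),interpolation=2)]))
E
python3 m6.py
```

```text
[529.8 271.5  89.2] [-179.9  -38.     2.1] [ 0.6 -0.2 -0.3]
```

View pics/w7.png

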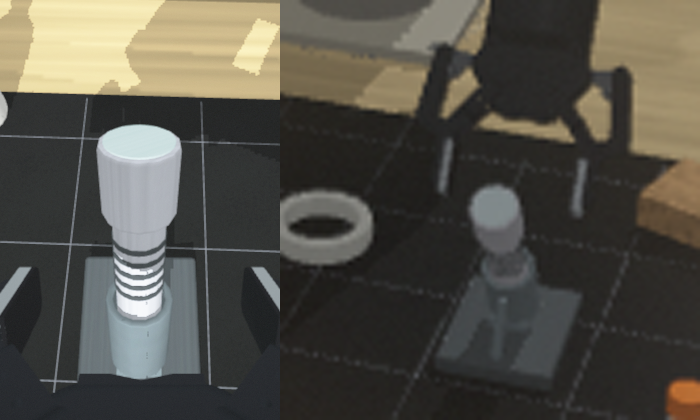

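```bash
python3 -c "
from h import *
s=snap('scene');st=sense();R=Ro.from_euler('xyz',st['tcp_rot'],degrees=True);T=st['tool_pos']
f=lambda P:((proj(s,P)-[280,165])*4.2+[280,0]).round()
for y in(-42,42):
  for b in(-13,-32,-45):print(y,b,f(T+R.apply([0,y,b])))
a=np.array([np.cos(np.radians(59)),.02,np.sin(np.radians(59))])
O=np.array([516.5,270.2,102])
for k in(-85,-30,0,30,65):print('torch',k,f(O+k*a))
"
```

```text
-42 -13 [556. 260.]
-42 -32 [561. 233.]
-42 -45 [564. 214.]
42 -13 [437. 240.]
42 -32 [442. 214.]
42 -45 [445. 195.]
torch -85 [507. 294.]
torch -30 [500. 261.]
torch 0 [497. 242.]
torch 30 [493. 223.]
torch 65 [489. 200.]
```

```bash
python3 -c "
from h import *
w=snap('wrist');st=sense();R=Ro.from_euler('xyz',st['tcp_rot'],degrees=True);T=st['tool_pos']
for x in(-11,11):
  for y in(-42,42):
    for b in(-13,-32,-45,-60):print(x,y,b,proj(w,T+R.apply([x,y,b])).round())
a=np.array([np.cos(np.radians(59)),.02,np.sin(np.radians(59))])
O=np.array([516.5,270.2,102])
for k in(-30,0,30,65):print('torch',k,proj(w,O+k*a).round())
s=snap('scene')
f=lambda P:((proj(s,P)-[280,165])*4.2+[280,0]).round()
for y in(-42,42):
  for x in (-11,11):
    for b in(-13,-32,-45,-60):print(y,x,b,f(T+R.apply([x,y,b])))
cv2.imwrite('pics/s8.png',cv2.resize(cv2.cvtColor(s['img'][150:270,270:390],4),(600,600),interpolation=2))
"
```

```text
-11 -42 -13 [200. 271.]
-11 -42 -32 [191. 289.]
-11 -42 -45 [183. 305.]
-11 -42 -60 [173. 327.]
-11 42 -13 [359. 270.]
-11 42 -32 [367. 289.]
-11 42 -45 [375. 305.]
-11 42 -60 [384. 327.]
11 -42 -13 [197. 232.]
11 -42 -32 [187. 247.]
11 -42 -45 [179. 259.]
11 -42 -60 [168. 277.]
11 42 -13 [362. 232.]
11 42 -32 [371. 247.]
11 42 -45 [379. 259.]
11 42 -60 [390. 277.]
torch -30 [281. 297.]
torch 0 [281. 260.]
torch 30 [280. 214.]
torch 65 [280. 145.]
-42 -11 -13 [558. 261.]
-42 -11 -32 [563. 234.]
-42 -11 -45 [566. 216.]
-42 -11 -60 [569. 195.]
-42 11 -13 [554. 259.]
-42 11 -32 [558. 231.]
-42 11 -45 [562. 213.]
-42 11 -60 [565. 191.]
42 -11 -13 [440. 242.]
42 -11 -32 [444. 215.]
42 -11 -45 [448. 197.]
42 -11 -60 [451. 176.]
42 11 -13 [434. 239.]
42 11 -32 [439. 212.]
42 11 -45 [442. 194.]
42 11 -60 [446. 172.]
```

View pics/s8.png

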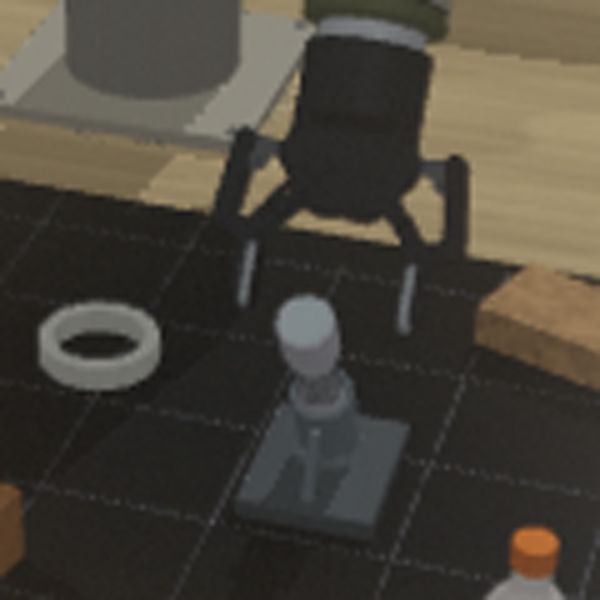

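The last two views show the torch centred between the fingers (about column 280 in the wrist picture). The fingertips look shorter than I predicted, so I'll close gently and read the gap as a check.

Call:
send_rows(
  steps=[
    [[0,0,0],[0,0,0]],
    [[0,0,0],[0,0,0]],
    [[0,0,0],[0,0,0]],
    [[0,0,0],[0,0,0]],
    [[0,0,0],[0,0,0]],
    [[0,0,0],[0,0,0]],
    [[0,0,0],[0,0,0]],
  ],
  fingers=1,
  squeeze=20,
)

```text
time: 15.48
tool_pos: [529.7, 271.2, 88.2]
tcp_rot: [-180.0, -38.0, 2.1]
ft_force: [-0.8, 0.5, 0.2]
finger_gap: 0.2
grip_force: 0.2
```

```bash
cat > m7.py <<'E'
from h import *
np.set_printoptions(precision=1,suppress=True)
w=snap('wrist');st=sense();print(st['finger_gap'],st['grip_force'],st['ft_force'],st['tool_pos'],st['tcp_rot'])
g=cv2.cvtColor(w['img'],cv2.COLOR_RGB2GRAY).astype(int)
for r in range(180,340,10):print(r,' '.join('%3d'%v for v in g[r,180:384:6]))
for q in finder.trace('torch','wrist')[:1]:
    b,a=np.nonzero(q['mask']);print(q['confidence'],a.min(),a.max(),b.min(),b.max())
E
python3 m7.py
```

```text
-0.2380778661480476 0.15531116165220737 [-0.3  0.3  0. ] [529.7 271.2  88.2] [-180.   -38.     2.1]
180  51  52  51  54  53  52 109  50  53  53 124 170 169 174 171 172 181 178 174 183 179 180 179 171  53  53  52  84  53  51  52  53  51  52
190  54  53  51  55  50  53 125  54  49  53  77 169 171 173 171 173 181 178 175 183 182 181 179 171  54  55  52  56  53  52  53  50  52  52
200  54  53  52  54  54  50  51  50  50  50  50 169 173 172 172 172 180 178 175 181 180 181 179 142  52  53  52  53  52  53  51  51  51  50
210  51  52  53  54  53  49  52  50  53  50  50 167 171 174 172 171 181 178 177 181 181 179 178  88  52  53  54  52  52  52  51  53  52  51
220  50  51  51  52  51  51  52  52  53  52  52  51 172 174 171 172 179 177 177 180 181 181 121  54  52  53  50  52  52  53  49  54  51  49
230  50  51  53  51  53  91  52  52  52  53  53  53  84 163 167 167 180 177 172 172 178 145  42  52  52  52  50  49  52  52  53  53  52  53
240  51  53  51  52  51 121  52  51  53  47  52  54  59 162 175 169 179 177 179 178 177  65  40  51  51  52  53  51  51  51  52  53  53  53
250  51  53  52  52 
[... 560 characters left out ...]
126  52  51  64 118 118 119  48  47  46 163 163 136  42 162 163  90  48  46 112 119 113  78  50  65  49  50  51  51  49
300  51  51  53  51 105  49  52  85 116 117  83  47  46  48  46  47 142  46 122  47  47  47  49  46 118 114  86  52  84  52  53  51  52  53
310  50  46  46  46  44  47  47 101 116  45  45  47  46  47  46  46  44  47  42  47  46  46  46  45  47  74 100  52  46  46  47  46  48  47
320  46  46  46  45  47  46  42  46  47  46  46  46  45  47  45  46  42  46  42  47  46  46  46  47  47  45  48  46  42  47  47  46  46  45
330  48  44  47  44  45  44  47  45  43  45  45  46  46  48  46  44  41  45  43  44  45  45  46  46  46  42  45  47  41  43  44  44  45  46
0.82 238 322 122 264
```

The gap reads 0, so the fingers closed just short of the torch. The true fingertips lie about 36 mm behind the reported TCP, and the wrist and scene views agree on that. I'll reopen and plan a deeper grasp.

```bash
cat > wp3.py <<'E'
from ik import *
np.set_printoptions(precision=3,suppress=True)
s=sense();q=s['joint_pos'];G=np.array([518,270.3,104.5]);R=Rtool(2,-38)
a=np.array([np.cos(np.radians(59)),.02,np.sin(np.radians(59))])
for bk,k in((0,0),(0,40),(0,90)):
    x=grasp_tcp(G+a*k,R,56);cmd(R,x,s);q,e=ik(R,x,q);print(q,e,x)
Rf=Rtool(-13,21);x=grasp_tcp([477,7.5,110],Rf,56);print(ik(Rf,x,[-7,15,92,2,94,96]),x)
E
python3 wp3.py
```

```text
shift [ 0.759  0.011 -0.929] rv [-0.    -0.    -0.001]
[ 33.273  -9.804 126.984 -34.754  34.1   145.455] 5.001083991373889e-12 [552.456 271.503  60.371]
shift [1.446 0.037 0.214] rv [-0.    -0.    -0.001]
[ 31.816 -10.593 123.529 -30.604  36.963 139.6  ] 3.0969218346461186e-12 [573.058 272.303  94.658]
shift [2.304 0.071 1.643] rv [-0.    -0.    -0.001]
[ 30.157 -10.69  118.67  -26.529  40.576 133.634] 4.2012965019910455e-11 [598.809 273.303 137.516]
(array([-6.85 , 14.883, 94.899,  2.201, 91.107, 95.787]), np.float64(8.77162752155325e-12)) [457.446  12.014  57.719]
```

Call:
send_rows(
  steps=[
    [[0,0,0],[0,0,0]],
    [[0,0,0],[0,0,0]],
    [[0,0,0],[0,0,0]],
    [[0,0,0],[0,0,0]],
    [[0,0,0],[0,0,0]],
    [[0,0,0],[0,0,0]],
    [[0,0,0],[0,0,0]],
  ],
  fingers=0,
)

```text
time: 16.45
tool_pos: [529.7, 271.2, 88.2]
tcp_rot: [-180.0, -38.0, 2.1]
ft_force: [0.3, 0.0, -0.2]
finger_gap: 85.2
grip_force: 0.0
```

Call:
send_rows(
  steps=[
    [[0.2,0,-0.25],[0,0,0]],
    [[0.4,0,-0.5],[0,0,0]],
    [[0.58,0,-0.72],[0,0,0]],
    [[0.76,0.01,-0.93],[0,0,0]],
    [[0.76,0.01,-0.93],[0,0,0]],
  ],
)

```text
time: 17.08
tool_pos: [552.4, 271.0, 59.2]
tcp_rot: [180.0, -37.9, 2.1]
ft_force: [0.4, -0.9, -0.1]
finger_gap: 85.3
grip_force: 0.0
```

Call:
send_rows(
  steps=[
    [[0,0,0],[0,0,0]],
    [[0,0,0],[0,0,0]],
    [[0,0,0],[0,0,0]],
    [[0,0,0],[0,0,0]],
    [[0,0,0],[0,0,0]],
    [[0,0,0],[0,0,0]],
  ],
  fingers=1,
  squeeze=60,
)

```text
time: 17.82
tool_pos: [552.7, 272.3, 61.0]
tcp_rot: [-179.9, -38.0, 2.0]
ft_force: [-4.3, 4.7, 3.0]
finger_gap: 24.5
grip_force: 58.4
```

```bash
python3 m7.py
```

```text
24.564869042887754 58.412155508995056 [-4.2  3.6  2.8] [552.7 272.3  60.9] [-179.9  -38.     2. ]
180  49  51  50  52  50 121  51  51  84 163 168 176 207 206 214 234 236 229 230 233 239 230 198 206 199 183 169  51  50  52  51  50  50  51
190  51  51  51  50  51 111  50  52  51 163 165 165 170 168 172 175 184 188 186 181 180 183 181 178 177 176 167  52  49  51  48  53  53  50
200  51  52  51  53  54  52  52  51  51 165 165 166 171 166 169 169 176 177 175 171 176 179 177 178 177 176 169  50  52  51  49  50  52  51
210  51  51  50  52  50  51  49  50  52 165 166 168 169 166 171 168 177 176 175 172 177 179 176 177 176 176 127  52  51  51  53  52  52  52
220  50  51  50  51  49  50  51  50  50 164 166 168 170 168 171 168 178 178 177 172 177 179 179 178 176 171  51  53  54  66  49  52  51  50
230  51  53  48  51 124  49  51  50  51 161 167 170 170 167 172 169 178 176 176 173 180 179 178 176 177 168  51  53  52 100  51  50  52  50
240  51  51  50  51 114  52  52  51  51 130 168 170 172 166 172 169 177 176 175 173 176 179 178 179 177 167  51  52  51 119  52  51  50  50
250  52  49  52  52  5
[... 557 characters left out ...]
  50  50  45  47 125 159 160  38 161  71 143 166 175 173 174 177 152  73 170  40 159 161  44  48  46  80  50  49  51  51
300  48  49  49  50  46  48  44  43  45  46 167  40  80 155 171 141  86  74  86 148 172 137 110  46 160  46  46  46  47  45  49  51  52  49
310  50  49  50  46  44  45  45  46  43  46  44  43  71 162  78  72  76  79  76  74 111 164  39  46  43  47  44  46  45  45  46  48  51  48
320  45  47  45  45  44  45  44  46  46  45  41  41  85 136  72 132 174 172 173  99  72 170  36  45  42  47  47  45  45  44  45  46  46  45
330  44  45  46  45  45  45  47  44  42  41  40  45  90 121 106 229 172 220 172 170  97 213 103  43  41  43  46  44  43  44  45  44  44  45
0.8 228 342 133 372
```

The torch is gripped (24.5 mm gap, 58 N). Next I'll draw it out along its axis.

Call:
send_rows(
  steps=[
    [[0.15,0.005,0.25],[0,0,0]],
    [[0.34,0.01,0.57],[0,0,0]],
    [[0.52,0.02,0.86],[0,0,0]],
    [[0.69,0.025,1.14],[0,0,0]],
    [[0.86,0.03,1.43],[0,0,0]],
    [[1.03,0.035,1.71],[0,0,0]],
    [[1.2,0.04,2.0],[0,0,0]],
    [[1.37,0.045,2.3],[0,0,0]],
    [[1.55,0.05,2.9],[0,0,0]],
    [[1.55,0.05,3.6],[0,0,0]],
  ],
)

```text
time: 19.18
tool_pos: [599.3, 272.9, 169.4]
tcp_rot: [-180.0, -38.0, 2.1]
ft_force: [-0.6, 0.7, -0.8]
finger_gap: 24.4
grip_force: 58.7
```

```bash
cat > m8.py <<'E'
from ik import *
np.set_printoptions(precision=3,suppress=True)
w=snap('wrist');sc=snap('scene');s=sense();print(s['tool_pos'],s['tcp_rot'],s['finger_gap'],s['ft_force'])
for l in('torch_lens','torch'):
    for n in('wrist','scene'):
        for q in finder.pinpoint(l,n)[:2]:print(l,n,q['confidence'],np.array(q['at'])*[560,420])
R=Ro.from_euler('xyz',s['tcp_rot'],degrees=True);T=s['tool_pos']
G=T-56*R.apply([0,0,1]);a=np.array([np.cos(np.radians(59)),.02,np.sin(np.radians(59))])
print('pred lens',G+62*a,proj(w,G+62*a),proj(sc,G+62*a),'org',proj(sc,G-3*a))
# final path
Rf=Rtool(-13,21);x=grasp_tcp(np.array([475.8,7.5,107])+3*np.array([.974,-.225,0]),Rf,56);cmd(Rf,x,s);print(x)
q=s['joint_pos'];rv=(Rf*R.inv()).as_rotvec()
for f in(.2,.4,.6,.8,1):q,e=ik(Ro.from_rotvec(f*rv)*R,T+(x-T)*f,q);print(q,round(e,3))
E
python3 m8.py
```

```text
[601.161 274.084 173.305] [-179.775  -38.298    1.949] 24.267227642404997 [ 0.669  0.908 -0.781]
torch_lens wrist 0.91 [284.2  155.82]
torch_lens scene 0.81 [323.624 186.102]
torch wrist 0.63 [281.008 293.706]
torch scene 0.89 [329.504 198.114]
pred lens [598.415 273.924 270.398] [273.806 150.616] [327.127 185.612] org [329.333 197.698]
shift [-4.733 -8.758 -3.953] rv [ 0.096  1.033 -0.238]
[459.168  11.339  54.719]
[ 22.048 -12.931 114.553 -10.922  53.773 117.735] 0.0
[ 13.873  -9.443 110.989  -2.83   63.97  108.953] 0.0
[  6.165  -3.168 106.426   1.372  73.669 102.916] 0.0
[ -0.761   5.276 100.986   2.781  82.602  98.693] 0.0
[-6.895 15.342 94.696  2.184 90.853 95.735] 0.0
```

Call:
send_rows(
  steps=[
    [[-0.5,-0.9,0.0],[0.01,0.11,-0.025]],
    [[-1.1,-1.9,0.0],[0.02,0.22,-0.05]],
    [[-1.6,-3.0,-0.2],[0.032,0.34,-0.08]],
    [[-2.2,-4.1,-0.6],[0.044,0.47,-0.108]],
    [[-2.8,-5.2,-1.1],[0.056,0.6,-0.138]],
    [[-3.4,-6.3,-1.7],[0.068,0.73,-0.168]],
    [[-4.0,-7.4,-2.4],[0.08,0.86,-0.198]],
    [[-4.5,-8.3,-3.1],[0.09,0.97,-0.224]],
    [[-4.73,-8.76,-3.6],[0.096,1.033,-0.238]],
    [[-4.73,-8.76,-3.6],[0.096,1.033,-0.238]],
  ],
)

```text
time: 20.72
tool_pos: [455.2, 9.4, 57.4]
tcp_rot: [179.8, 21.6, -13.1]
ft_force: [-0.5, 0.2, -1.3]
finger_gap: 24.1
grip_force: 58.8
```

```bash
cat > m9.py <<'E'
from ik import *
np.set_printoptions(precision=1,suppress=True)
S={n:snap(n) for n in('wrist','scene','top')};s=sense();print(s['tool_pos'],s['tcp_rot'],s['finger_gap'],s['ft_force'])
near={('torch_lens','top'):(320,205)}
Q={}
for l in('torch_lens','torch','panel'):
    for n in S:
        for q in finder.pinpoint(l,n)[:3]:
            uv=np.array(q['at'])*[560,420];print(l,n,round(q['confidence'],2),uv); Q.setdefault((l,n),uv)
R=Ro.from_euler('xyz',s['tcp_rot'],degrees=True);T=s['tool_pos']
G=T-56*R.apply([0,0,1]); t=np.radians(90-38-59+0) # torch axis in tool xz-plane, fixed at grasp
ax=Rtool(0,-38).inv().apply([np.cos(np.radians(59)),0,np.sin(np.radians(59))]);a=R.apply(ax)
print('axis',a,'org',G-3*a,'lens',G+62*a)
for n in S:print(n,'pred lens',proj(S[n],G+62*a),'org',proj(S[n],G-3*a),'panel c',proj(S[n],[645,-31.6,105]))
def m(l,n):
    q=finder.trace(l,n)[0];return q['mask'],q['confidence']
for n in('top','wrist'):
  for q in finder.trace('torch',n)[:3]:
    b,u=np.nonzero(q['mask']);P=np.stack([u,b],1).astype(np.float32);v=cv2.fitLine(P,2,0,.01,.01).ravel();print(n,'torch mask',round(q['confidence'],2),len(u),v,cv2.minAreaRect(P))
for n in('wrist','top','scene'):
  for q in finder.trace('panel',n)[:1]:
    c=max(cv2.findContours(q['mask'].astype(np.uint8),0,1)[0],key=len);print(n,'panel',q['confidence'],cv2.approxPolyDP(c,3,True)[:,0].tolist())
E
python3 m9.py
```

```text
[457.5  10.8  60.7] [179.9  21.2 -12.9] 24.545264265211593 [ 0.4 -0.9 -1.5]
torch_lens wrist 0.93 [282.5 154.6]
torch_lens scene 0.75 [239.5 207.3]
torch_lens top 0.64 [147.3 263.3]
torch wrist 0.76 [281.3 294.9]
torch scene 0.8 [254.8 198.4]
torch top 0.71 [138.1 250.5]
torch top 0.44 [318.6 220.7]
panel scene 0.75 [221.1 224.3]
axis [ 1.  -0.2 -0. ] org [474.3   7.  112.9] lens [537.7  -7.5 112.7]
wrist pred lens [270.2 164.9] org [273.9 306.7] panel c [ 241.3 -900.7]
scene pred lens [241.1 207.1] org [253.6 197.6] panel c [218.4 226.6]
top pred lens [324.5 202.3] org [320.1 221.1] panel c [331.5 171. ]
top torch mask 0.53 333 [  0.7   0.7 134.8 247. ] ((133.75, 246.25001525878906), (42.42640686035156, 9.192387580871582), 45.0)
top torch mask 0.23 221 [  0.7   0.7 199.2 164.8] ((198.75001525878906, 164.75), (19.091880798339844, 12.727920532226562), 45.0)
wrist torch mask 0.64 19964 [  0.  -1. 282. 239.] ((290.2068176269531, 255.32632446289062), (247.63064575195312, 114.0609130859375), 85.8150863647461)
scene panel 0.56 [[211, 208], [212, 237], [228, 245], [227, 212]]
```

Call:
send_rows(
  steps=[
    [[0,0,-0.2],[0,0,0]],
    [[0,0,-0.2],[0,0,0]],
    [[0,0,-0.2],[0,0,0]],
    [[0,0,-0.2],[0,0,0]],
  ],
)

```text
time: 22.08
tool_pos: [457.2, 10.2, 54.4]
tcp_rot: [179.9, 21.3, -12.9]
ft_force: [0.6, -0.5, -0.5]
finger_gap: 24.2
grip_force: 58.8
```

```bash
cat > m10.py <<'E'
exec(open('m9.py').read())
# reprojection residual; triangulate lens & origin scene+wrist
for l in('torch_lens','torch'):
    print(l,'tri',tri([ray(S['scene'],Q[l,'scene']),ray(S['wrist'],Q[l,'wrist'])]))
f=finder.trace('torch','scene')[0];b,u=np.nonzero(f['mask']);print('scene mask',f['confidence'],cv2.minAreaRect(np.stack([u,b],1).astype(np.float32)))
g=S['wrist']['img'].astype(int).sum(2)//3
for r in range(170,300,16):
    k=np.nonzero(g[r,200:370]>110)[0]+200;print(r,k.min(),k.max(),(k.min()+k.max())/2)
print('panel front: wall')
c=lambda P:proj(S['scene'],P)
Rb=Ro.from_euler('z',-13,degrees=True)
for dx,dy,z in((9,-27.5,160),(9,27.5,160),(-9,27.5,160),(9,27.5,50)):print(c(np.array([645,-31.6,z])+Rb.apply([dx,dy,0])))
E
python3 m10.py
```

```text
[457.2  10.2  54.4] [179.9  21.3 -12.9] 24.591750415536655 [-0.1 -0.2 -0.9]
torch_lens wrist 0.97 [283.7 154.4]
torch_lens scene 0.77 [241.9 209.3]
torch_lens scene 0.52 [171.7 210.8]
torch_lens top 0.55 [147.6 261.4]
torch wrist 0.74 [282.9 296.5]
torch scene 0.79 [253.9 198.9]
torch top 0.75 [137.9 249.1]
torch top 0.43 [319.2 222. ]
panel scene 0.59 [222.8 225. ]
axis [ 1.  -0.2 -0. ] org [474.1   6.4 106.6] lens [537.5  -8.1 106.3]
wrist pred lens [277.6 162.3] org [278.6 301.9] panel c [ 257.5 -896.9]
scene pred lens [241.1 208.8] org [253.6 199.3] panel c [218.4 226.6]
top pred lens [324.5 202.5] org [320.1 221.3] panel c [331.5 171. ]
top torch mask 0.68 347 [  0.7   0.7 135.9 248.2] ((134.0, 246.50001525878906), (43.133514404296875, 10.60660171508789), 45.0)
wrist torch mask 0.59 19729 [  0.  -1. 282. 239.] ((271.7099914550781, 254.03001403808594), (113.419921875, 245.93173217773438), 8.130102157592773)
scene panel 0.69 [[212, 207], [212, 235], [229, 244], [227, 214]]
torch_lens tri [535.3  -8.4 101.8]
torch tri [470.7   5.3 103.9]
scene mask 0.72 ((289.5, 219.0), (16.0, 23.0), 90.0)
170 228 341 284.5
186 229 339 284.0
202 230 337 283.5
218 232 334 283.0
234 200 332 266.0
250 200 328 264.0
266 220 327 273.5
282 211 331 271.0
298 200 326 263.0
panel front: wall
[207.3 209.2]
[222.4 214.7]
[226.4 211.8]
[225.4 246.5]
```

Call:
send_rows(
  steps=[
    [[0.04,0.03,0],[0,0,0]],
    [[0.07,0.055,0],[0,0,0]],
    [[0.07,0.055,0],[0,0,0]],
    [[0.07,0.055,0],[0,0,0]],
    [[0.07,0.055,0],[0,0,0]],
    [[0.07,0.055,0],[0,0,0]],
  ],
)

```text
time: 23.72
tool_pos: [459.2, 11.9, 54.3]
tcp_rot: [179.9, 21.3, -12.9]
ft_force: [-0.3, -0.6, -1.0]
finger_gap: 24.3
grip_force: 58.8
```

```bash
python3 m10.py | egrep '^\[|tri|panel scene|scene panel|axis'
python3 -c "
from h import *
np.set_printoptions(precision=1,suppress=True)
# pitch from wrist lens/origin using tool-rigid frame: fit elev & shift of axis from many frames
from ik import *
e=[]
for k in range(6):
    w=snap('wrist');s=sense();R=Ro.from_euler('xyz',s['tcp_rot'],degrees=True)
    q=finder.trace('torch','wrist')[0]['mask'];L=finder.pinpoint('torch_lens','wrist');
    b,u=np.nonzero(q);print(np.array(L[0]['at'])*[560,420] if L else None,[(int(u[b==r].min()),int(u[b==r].max())) for r in(150,160,170,180,190,200,210,220,230,240,250,260)])
    if k==0:
        G=s['tool_pos']-56*R.apply([0,0,1])
        for el in(-5,0,5):
            yaw=np.radians(-13);a=np.array([np.cos(yaw)*np.cos(np.radians(el)),np.sin(yaw)*np.cos(np.radians(el)),np.sin(np.radians(el))]);l=np.array([-np.sin(yaw),np.cos(yaw),0])
            C=w['pose'][:3,3]
            for d in(27,40,62):
                P=G+d*a;v=C-P;n=v-a*(v@a);n/=np.linalg.norm(n);D=np.linalg.norm(v-a*(v@a));sn=17/D;t=np.cross(a,n)
                p1=P+17*(n*sn+t*np.sqrt(1-sn**2));p2=P+17*(n*sn-t*np.sqrt(1-sn**2));print(el,d,proj(w,p1),proj(w,p2))
"
```

```text
[459.1  11.8  54.3] [179.9  21.3 -12.9] 23.98348151496828 [-0.5  1.2 -1. ]
panel scene 0.67 [223.2 224.7]
axis [ 1.  -0.2 -0. ] org [476.1   8.  106.5] lens [539.4  -6.5 106.2]
scene panel 0.96 [[211, 208], [212, 237], [228, 244], [227, 213]]
[283.9 157.3] [(232, 334), (229, 339), (227, 341), (228, 339), (229, 338), (230, 336), (230, 335), (232, 333), (232, 332), (233, 331), (236, 328), (242, 322)]
-5 27 [326.6 250.2] [230.2 250.7]
-5 40 [329.6 219.8] [227.  220.2]
-5 62 [335.6 158.4] [220.5 158.7]
0 27 [327.3 256.3] [229.5 256.8]
0 40 [330.7 227.9] [225.8 228.5]
0 62 [338.  169.1] [218.  169.5]
5 27 [327.8 263.3] [229. 264.]
5 40 [331.8 237.6] [224.7 238.3]
5 62 [340.3 182.7] [215.6 183.3]
[285.1 152.5] [(232, 334), (230, 338), (227, 341), (228, 339), (229, 338), (230, 336), (231, 335), (232, 333), (233, 332), (234, 331), (237, 328), (242, 322)]
[281.4 154.7] [(233, 334), (229, 338), (228, 340), (229, 339), (230, 337), (231, 336), (232, 334), (234, 333), (233, 330), (234, 329), (238, 327), (243, 321)]
[284.5 153.2] [(233, 335), (229, 338), (227, 341), (228, 339), (229, 338), (230, 336), (231, 335), (232, 334), (233, 332), (234, 330), (236, 328), (242, 322)]
None [(232, 335), (229, 340), (227, 342), (227, 340), (228, 338), (229, 337), (230, 336), (231, 334), (233, 333), (234, 331), (237, 328), (242, 323)]
[281.7 155.7] [(233, 333), (229, 338), (227, 341), (228, 339), (229, 337), (230, 336), (231, 335), (232, 334), (233, 332), (234, 330), (237, 327), (242, 321)]Traceback (most recent call last):
  File "m10.py", line 4, in <module>
    print(l,'tri',tri([ray(S['scene'],Q[l,'scene']),ray(S['wrist'],Q[l,'wrist'])]))
                                                                   ~^^^^^^^^^^^
KeyError: ('torch_lens', 'wrist')
```

Call:
send_rows(
  steps=[
    [[0.05,-0.01,-0.03],[-0.006,-0.026,0]],
    [[0.05,-0.01,-0.03],[-0.006,-0.026,0]],
    [[0.05,-0.01,-0.03],[-0.006,-0.026,0]],
    [[0.05,-0.01,-0.03],[-0.006,-0.026,0]],
    [[0.05,-0.01,-0.03],[-0.006,-0.026,0]],
    [[0.05,-0.01,-0.03],[-0.006,-0.026,0]],
  ],
)

```text
time: 26.22
tool_pos: [460.7, 11.5, 53.4]
tcp_rot: [179.9, 19.8, -12.9]
ft_force: [0.3, 0.5, -0.9]
finger_gap: 24.5
grip_force: 58.8
```

```bash
python3 -c "
from h import *
s=snap('scene');st=sense();print(st['tool_pos'],st['tcp_rot'],st['finger_gap'],abs(st['qd']).max())
f=finder.trace('panel','scene')[0];print(f['confidence'],np.array(f['box'])*[560,420,560,420])
for l in('tape_roll','weight','sanding_block','offcut','glue_bottle'):
    q=finder.pinpoint(l,'scene');print(l,[np.array(v['at'])*[560,420] for v in q[:1]])
print(order.hand_in())"
```

```text
[460.71784017  11.53361517  53.39127922] [179.90095031  19.77700269 -12.92385447] 24.59450484659184 0.12688778668114653
0.65 [209.776 206.304  21.     39.396]
tape_roll [array([288.68, 220.08])]
weight [array([224.672, 214.62 ])]
sanding_block [array([382.816, 219.492])]
offcut [array([173.992, 189.21 ])]
glue_bottle [array([374.584, 294.504])]
the job is handed in; nothing more can be done
None
```

I handed the job in at about 26 s: the panel stands on the front strip, and the torch is held level (to about 2°), aimed at the middle of its face from about 10 cm; no verdict came back.

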